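# Make up two stone-graining kits

## Task

Make up the two kits from the stock on the bench: the tall grit can, the muller and the wooden wedge go into the three-bay tray, the short grit can and the rubbing brick into the two-bay tray, one thing to a bay, in whichever bays you like. Set each down gently, flat on the floor of its bay and the same way up as it stands now, and let go of it. Leave the ink tin, the bottle and the stone slab where they are.

Things in the scene. Friction and masses are not known exactly. Their poses are not given: they have to be found in the camera images.
- tray3: Kit tray with three bays: a long low grey tray, 106 mm (its x) by 260 mm (its y), fixed to the bench. Three equal bays in a row along its y, each 96 mm (x) by 80 mm (y) inside, centred at y = -85, 0 and +85 mm from the tray's origin. Floor 4 mm thick; outer walls and dividers 5 mm thick, their tops 16 mm above the bench. Origin: centre of its underside, on the bench.
- tray2: Kit tray with two bays: the same make as the other but shorter, 106 mm (its x) by 175 mm (its y), fixed. Two bays, each 96 by 80 mm inside, centred at y = -42.5 and +42.5 mm. Floor 4 mm thick, walls and divider 5 mm thick with tops 16 mm above the bench. Origin: centre of its underside, on the bench.
- tall_can: Tall grit can: round metal shaker standing upright, 56 mm in diameter, 105 mm high (straight side up to 93 mm, then a coned pierced top), about 0.4 kg. Origin: centre of its underside; z up. 
- short_can: Short grit can: the same kind of metal shaker but 44 mm in diameter and 60 mm high (straight side up to 48 mm), about 0.15 kg. Origin: centre of its underside; z up. 
- muller: Stone muller, a hand grinder standing on its flat round foot: foot 60 mm in diameter and 14 mm high, tapering to a neck, with a round upright handle 34 mm in diameter from 50 to 86 mm above the underside, the place to grip; 95 mm high, about 0.35 kg. Origin: centre of its underside; z up. 
- brick: Grey rubbing brick lying flat: block 76 mm long (its x), 40 mm wide (its y), 30 mm high, about 0.2 kg. Origin: centre of its underside; z up. 
- wedge: Dark wooden wedge lying on its flat underside: 80 mm long (its x), 36 mm wide (its y) with upright sides; 39 mm high at the heel (-x end), sloping to 9 mm at the toe (+x end), 31 mm high at the best grip, 18 mm from the origin towards the heel; about 0.08 kg. Origin: centre of its underside; z up. 
- ink_tin: Squat closed steel ink tin, 74 mm in diameter, 32 mm high, standing among the stock. It belongs to neither kit. Origin: centre of its underside; z up. 
- gum_bottle: Amber bottle, 64 mm in diameter, 150 mm high, loose, at the right-hand edge of the work: a bystander. Origin: centre of its underside; z up. 
- litho_stone: Grey limestone slab, 280 by 200 by 60 mm, heavy, on slats at the left of the bench: a bystander. Origin: centre of its underside; z up. 
Things that resemble listed ones, but are neither listed nor needed, are in the scene too. Leave any green look-alike of the brick alone.

How it is judged:
At the end, for the whole second after the job is handed in: Tall can, muller and wedge are in the three-bay tray and short can and brick in the two-bay tray, one to a bay, each resting on the bay's floor (underside less than 9 mm above the bench), upright or flat within 0.1 rad, at rest and released; the ink tin is within 20 mm of where it stood (x of tall_can in the frame of tray3 between -0.048 and 0.048 m and z of tall_can in the frame of tray3 between 0 and 0.009 m and angle between each of tall_can, muller, wedge, short_can, brick's own z axis and vertical below 0.1 rad and linear speed of each of tall_can, muller, wedge, short_can, brick below 0.02 m/s and angular speed of each of tall_can, muller, wedge, short_can, brick below 0.2 rad/s and x of muller in the frame of tray3 between -0.048 and 0.048 m and z of muller in the frame of tray3 between 0 and 0.009 m and x of wedge in the frame of tray3 between -0.048 and 0.048 m and z of wedge in the frame of tray3 between 0 and 0.009 m and (y of tall_can in the frame of tray3 between -0.125 and -0.045 m or y of muller in the frame of tray3 between -0.125 and -0.045 m or y of wedge in the frame of tray3 between -0.125 and -0.045 m) and (y of tall_can in the frame of tray3 between -0.04 and 0.04 m or y of muller in the frame of tray3 between -0.04 and 0.04 m or y of wedge in the frame of tray3 between -0.04 and 0.04 m) and (y of tall_can in the frame of tray3 between 0.045 and 0.125 m or y of muller in the frame of tray3 between 0.045 and 0.125 m or y of wedge in the frame of tray3 between 0.045 and 0.125 m) and x of short_can in the frame of tray2 between -0.048 and 0.048 m and z of short_can in the frame of tray2 between 0 and 0.009 m and x of brick in the frame of tray2 between -0.048 and 0.048 m and z of brick in the frame of tray2 between 0 and 0.009 m and (y of short_can in the frame of tray2 between -0.0825 and -0.0025 m or y of brick in the frame of tray2 between -0.0825 and -0.0025 m) and (y of short_can in the frame of tray2 between 0.0025 and 0.0825 m or y of brick in the frame of tray2 between 0.0025 and 0.0825 m) and distance of ink_tin from where it was at the start of the episode below 0.02 m); the robot touches nothing.
It fails at once if the ink tin knocked out of its place (distance of ink_tin from where it was at the start of the episode above 0.02 m).
It fails at once if the gum bottle knocked out of its place (distance of gum_bottle from where it was at the start of the episode above 0.02 m).
It fails at once if the litho stone knocked out of its place (distance of litho_stone from where it was at the start of the episode above 0.02 m).
It fails at once if one of the kits' things dropped (from more than about 2 cm) or slammed down ((height (world z) of tall_can below 0.04 m and linear speed of tall_can above 0.6 m/s) or (height (world z) of muller below 0.04 m and linear speed of muller above 0.6 m/s) or (height (world z) of wedge below 0.04 m and linear speed of wedge above 0.6 m/s) or (height (world z) of short_can below 0.04 m and linear speed of short_can above 0.6 m/s) or (height (world z) of brick below 0.04 m and linear speed of brick above 0.6 m/s)).
It also fails if it takes over 128 s, if anything falls off the work surface, if the arm or the gripper's body presses on something with over 40 N, if the wrist force passes 120 N, or if a joint passes its speed limit or range.

## Robot

A 6-joint arm with a two-finger parallel gripper is mounted at the origin on the work surface. World frame = base frame: x ahead of the robot, y to its left, z up, the work surface at z = 0. Lengths are in m, angles in rad, forces in N, time in s.
With the tool pointing down it reaches from about 0.425 to 0.95 m from the base axis. Payload 3.5 kg.
Tool frame: the origin (TCP) lies between the finger pads; the fingertips stand 19 mm ahead of it and the grasp point (between the pads) is the TCP; z points along the fingers, y is the line along which they close (so a half turn about z gives the same grasp; the last joint's range is limited). The gripper opens to 85 mm and grips with 20 to 120 N. Pads are 22 mm wide; open, the fingers measure 114 mm over their backs; the gripper's body (76 mm by 85 mm) begins 54 mm behind the grasp point. The pads swing forward as they close: fully open they stand 13 mm farther back than shut.
Start: joints at [1.173, 0.286, 1.577, -0, 1.279, -0.15], TCP at [0.166, 0.654, 0.25] pointing down, gripper open.
Joint ranges: [-2.77, 2.77], [-0.9, 2.22], [0.21, 2.48], [-1.53, 4.67], [0.24, 2.81], [-2.84, 2.84]. Speed limits (rad/s): [2.79, 2.79, 3.14, 3.14, 3.14, 3.14].

## Interface

Orientations are given as a unit quaternion [x, y, z, w].
In Python, from plant import get_state, cams, ctrl gives the robot as it stands. The module is installed in compiled form; this text tells all that it offers.
- The arm moves only by the tool jog_arm, never from a script. Its argument "deltas" is text: rows parted by semicolons, each of 6 numbers parted by spaces: the shift along the world's x, y, z normalised to -1 to 1, where 1 is 0.02 m, then the turn, a rotation vector about the world's x, y, z normalised to -1 to 1, where 1 is 0.1 rad. In form: x y z ax ay az; .... A call has 1 to 20 rows; each row shifts and turns the commanded pose from where the row before left it; what a row does not reach is not made up. A row lasts 1/8 s, in which the tool goes at most 62.5 mm and 10.7 degrees, less where a joint would pass 70% of its speed; a pose out of reach is approached as far as the arm can. A call with a number of a shift or a turn outside -1 to 1 is refused whole. A call with a gripper value outside its range is refused whole. "gripper" is the opening, from 0 (shut) to 1 (fully open), set as the call begins (left out, the last holds). The fingers move at their own pace and stop on an object; "squeeze" is the grip in N (left out, the last holds). Time passes only in rows, so rows that do not move let the fingers close. It gives the time, the measured TCP pose, the force, the opening and the grip force at its end, in the units of the state.
- get_state(): the state, without advancing time (a new reading comes with each control period).
- cams.read_camera(name): name is "scene" or "top" or "wrist"; returns a dict with "color" (384x512x3 uint8, blue, green, red), "vfov" (degrees; the focal length in pixels is half the picture's height over the tangent of half this angle, whatever the lens; pixels are square), "cx", "cy" (the principal point, pixels), "distortion" ([k1, k2, p1, p2, k3] as OpenCV has them; the pictures are not rectified), "rvec" (rotation vector, rad) and "tvec" (3), from world to camera coordinates, as OpenCV has them. Camera axes: x right, y down, z forward; pixel columns grow to the right and rows downward; lengths in m; the calibration is good to about 2 mm. A picture is of the moment at which its call begins. There is no depth.
- ctrl.sign_off(): hands the job in; it is judged then, once.
The state is a dict: "time": time; "qpos": joint angles; "dq": joint speeds; "joint_efforts": joint torques, N m; "eef_pos": TCP position; "tcp_rot": TCP orientation; "contact_force": force on the tool from outside, world axes, zero at the start; "wrist_torque": the same for the moment, N m; "opening": opening from 0.0 (shut) to 1.0 (fully open); "finger_force": force on a finger pad.
Only numpy, scipy, OpenCV 4.12 (cv2) and the standard library are available. Lean on these libraries where they do the work, as an engineer would, in place of code of your own. Each camera call takes 0.05 s, during which the arm holds its last target. There are 200 camera calls.

## Working session

There is one attempt and no reset: what is moved stays moved. The work goes in short steps, Python scripts to look and compute and a tool call to move; the robot and the scene stay as the last step left them, time stands still between calls to the robot, and variables do not carry over. Pictures are saved under pics/ and viewed, at most 14 in all, crops included, and the job is handed in when it is done.

Besides the shell and the picture viewer there is one more tool, called in YAML: its name, and indented under it one key for each argument. jog_arm: Moves the arm, as the interface text tells. Its arguments: {"type":"object","properties":{"deltas":{"type":"string"},"gripper":{"type":"number"},"squeeze":{"type":"number"}},"required":["deltas"]}

```bash
mkdir -p pics
cat > h.py <<'E'
import numpy as np, cv2
from plant import get_state, cams, ctrl
def shot(name, out=None):
    c=cams.read_camera(name)
    np.savez(f'{out or name}.npz',**c)
    cv2.imwrite(f'pics/{out or name}.png',c['color']); return c
def load(n): 
    d=np.load(f'{n}.npz'); return {k:d[k] for k in d.files}
def K(c):
    f=c['color'].shape[0]/2/np.tan(np.radians(float(c['vfov']))/2)
    return np.array([[f,0,float(c['cx'])],[0,f,float(c['cy'])],[0,0,1]])
def ray(c,px,z):
    px=np.array(px,float).reshape(-1,1,2)
    u=cv2.undistortPoints(px,K(c),np.array(c['distortion'],float)).reshape(-1,2)
    R=cv2.Rodrigues(np.array(c['rvec'],float))[0]; t=np.array(c['tvec'],float).ravel()
    o=-R.T@t; d=np.c_[u,np.ones(len(u))]@R
    return o+d*((z-o[2])/d[:,2])[:,None]
def proj(c,P):
    return cv2.projectPoints(np.array(P,float).reshape(-1,3),np.array(c['rvec'],float),np.array(c['tvec'],float),K(c),np.array(c['distortion'],float))[0].reshape(-1,2)
E
python3 - <<'E'
from h import *
s=get_state(); print(s['time'],s['eef_pos'],s['tcp_rot'],s['opening'])
for n in ['top','scene']:
    c=shot(n); R=cv2.Rodrigues(np.array(c['rvec']))[0]; print(n,c['vfov'],c['distortion'],-R.T@np.array(c['tvec']).ravel())
    cv2.imwrite(f'pics/{n}_b.png',cv2.resize(c['color'],(800,600),interpolation=cv2.INTER_CUBIC))
E
```

```text
0.0 [0.1652632  0.65382297 0.24893914] [ 1.23549217e-01  9.92337741e-01 -1.14057712e-03 -3.13747262e-04] 0.9949324412692077
top 45.62334022269067 [-0.11553232  0.          0.          0.          0.        ] [0.1218952  0.07718137 1.79778207]
scene 47.85288993471043 [-0.00591262  0.          0.          0.          0.        ] [ 1.25612358 -0.19956239  1.12503724]
```

View pics/top_b.png

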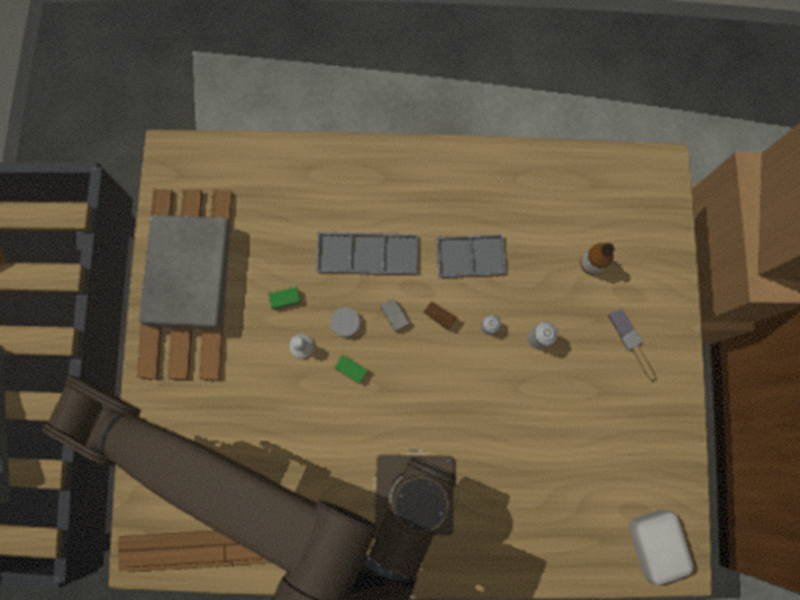

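View pics/scene_b.png

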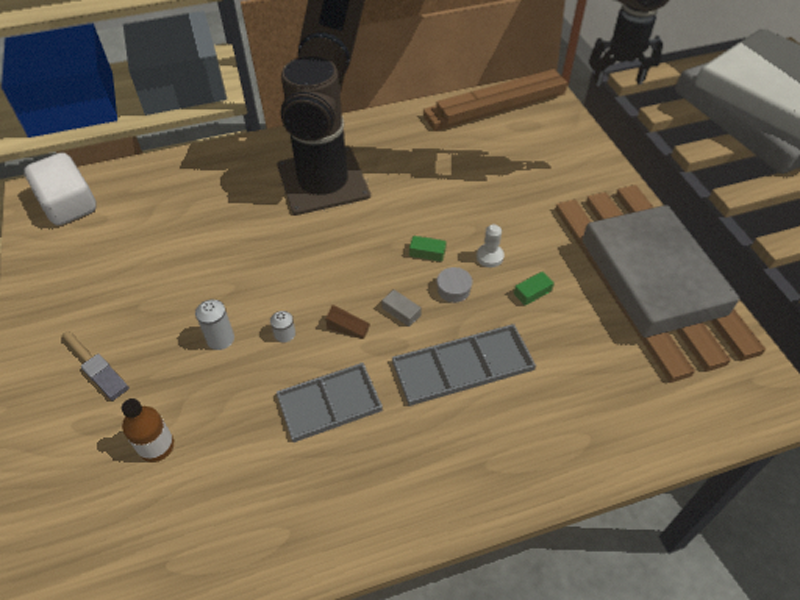

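Top view (800x600 scale): tray3 is at (368,254), tray2 (472,257), muller (302,345), ink tin (346,323), wedge (441,316), short can (491,325), tall can (543,335) and bottle (598,256). There are three brick candidates: grey (395,316), green (285,298) and green (351,369). The grey one fits "grey rubbing brick", and I'll confirm it in a crop.

Run:
```python
from h import *
t=load('top'); s=load('scene')
a=cv2.resize(t['color'][140:250,165:375],None,fx=3.8,fy=3.8,interpolation=cv2.INTER_CUBIC)[:290]
a=cv2.resize(t['color'][180:245,170:370],(800,260),interpolation=cv2.INTER_CUBIC)
b=cv2.resize(s['color'][140:225,120:360],(800,283),interpolation=cv2.INTER_CUBIC)
cv2.imwrite('pics/crop1.png',np.vstack([a,b]))
```

```text
(no output)
```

View pics/crop1.png

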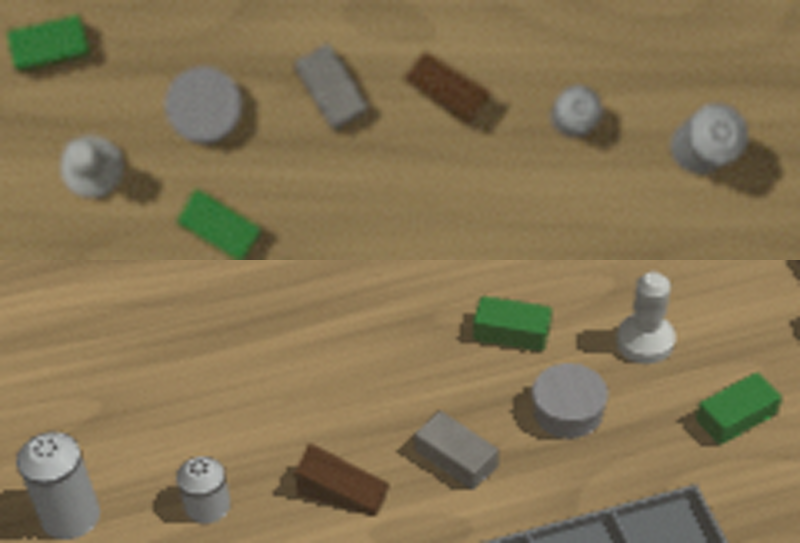

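The grey block is the brick, since the other two are green. The wedge's heel is its lower-right end in the top view: it's the taller end in the scene view and casts the larger shadow. Now I'll measure.

Run:
```python
from h import *
for n,roi in [('top',(140,250,160,400)),('scene',(130,300,70,350))]:
    c=load(n); hsv=cv2.cvtColor(c['color'],cv2.COLOR_BGR2HSV)
    H,S,V=[hsv[...,i].astype(int) for i in range(3)]
    grey=((S<70)&(V>75)).astype(np.uint8); brown=((H<12)&(S>110)&(V<120)&(V>30)).astype(np.uint8)
    dark=((S<75)&(V>25)).astype(np.uint8)
    for nm,m in [('grey',grey),('brown',brown),('tray',dark)]:
        z=np.zeros_like(m); a=roi; z[a[0]:a[1],a[2]:a[3]]=m[a[0]:a[1],a[2]:a[3]]
        for q in cv2.findContours(z,cv2.RETR_EXTERNAL,cv2.CHAIN_APPROX_NONE)[0]:
            A=cv2.contourArea(q)
            if A<40: continue
            r=cv2.minAreaRect(q)
            p=ray(c,[r[0]],0.016)[0]
            print(n,nm,int(A),np.round(r[0],1),np.round(r[1],1),round(r[2],1),'xy@16mm',p[:2].round(3),'bbox',cv2.boundingRect(q))
```

```text
top grey 179 [192.5 221. ] [14. 15.] 90.0 xy@16mm [0.36  0.288] bbox (185, 214, 16, 15)
top grey 231 [347.3 214.8] [15.6 19.1] 45.0 xy@16mm [ 0.398 -0.324] bbox (338, 206, 19, 18)
top grey 112 [314. 207.] [12. 12.] 90.0 xy@16mm [ 0.427 -0.191] bbox (308, 201, 13, 13)
top grey 106 [398.  208.5] [21.5  9.4] 63.4 xy@16mm [ 0.428 -0.533] bbox (390, 197, 10, 24)
top grey 276 [220.4 205.6] [19.1 18.9] 56.3 xy@16mm [0.424 0.181] bbox (211, 196, 20, 20)
top grey 188 [252.4 201.2] [20.1 10.9] 58.0 xy@16mm [0.445 0.054] bbox (244, 191, 18, 21)
top grey 64 [377.5 169.3] [15.6  8.9] 47.7 xy@16mm [ 0.588 -0.453] bbox (372, 161, 15, 14)
top grey 1065 [301.1 163.3] [26.4 43.9] 87.6 xy@16mm [ 0.605 -0.14 ] bbox (279, 150, 45, 28)
top grey 1610 [234.5 161.7] [65.2 26.3] 1.4 xy@16mm [0.605 0.13 ] bbox (202, 148, 66, 28)
top tray 182 [192.5 221. ] [15. 16.] 0.0 xy@16mm [0.36  0.288] bbox (185, 213, 16, 17)
top tray 238 [347.3 214.8] [15.6 19.1] 45.0 xy@16mm [ 0.398 -0.324] bbox (337, 206, 20, 18)
top tray 118 [313.5 207.5] [11.3 12.7] 45.0 xy@16mm [ 0.425 -0.189] bbox (307, 201, 14, 13)
top tray 111 [3
[... 1670 characters left out ...]
 62.3] 71.0 xy@16mm [ 0.611 -0.137] bbox (177, 232, 68, 51)
scene tray 2646 [296.4 232.1] [33.2 87.2] 73.9 xy@16mm [0.61  0.132] bbox (251, 207, 92, 53)
scene tray 238 [180.5 208.5] [19. 15.] 90.0 xy@16mm [ 0.413 -0.184] bbox (173, 199, 16, 20)
scene tray 540 [137.4 207.4] [33.2 19.4] 69.4 xy@16mm [ 0.366 -0.314] bbox (125, 191, 25, 33)
scene tray 323 [256.4 196.6] [25.8 14.4] 33.7 xy@16mm [0.443 0.059] bbox (244, 185, 26, 24)
scene tray 395 [290.5 182. ] [22. 23.] 90.0 xy@16mm [0.42  0.185] bbox (279, 171, 24, 23)
scene tray 313 [313.5 156.5] [27. 17.] 90.0 xy@16mm [0.338 0.302] bbox (305, 143, 18, 28)
scene tray 91 [200.5 133. ] [ 6. 29.] 90.0 xy@16mm [ 0.1   -0.045] bbox (186, 130, 30, 7)
```

Run:
```python
from h import *
c=shot('wrist'); R=cv2.Rodrigues(np.array(c['rvec']))[0]; p=-R.T@np.array(c['tvec']).ravel()
print(c['vfov'],c['distortion'],p,'fwd',R[2],'right',R[0], get_state()['eef_pos'])
t=load('top'); s=load('scene')
# wedge in top & scene by "redness"
for n,a in [('top',(185,215,262,300)),('scene',(190,220,200,240))]:
    im=load(n)['color'].astype(int); m=np.zeros(im.shape[:2],np.uint8)
    sub=im[a[0]:a[1],a[2]:a[3]]; v=((sub[...,2]-sub[...,1]>12)&(sub[...,1]<62)&(sub[...,2]>45)); m[a[0]:a[1],a[2]:a[3]]=v
    q=max(cv2.findContours(m,cv2.RETR_EXTERNAL,cv2.CHAIN_APPROX_NONE)[0],key=cv2.contourArea)
    print(n,cv2.contourArea(q),cv2.minAreaRect(q),ray(load(n),[cv2.minAreaRect(q)[0]],.02))
for z,px in [(.03,(252.4,201.2)),(.032,(220.4,205.6)),]: print(ray(t,[px],z))
```

```text
58.08469324525454 [-0.02349777  0.          0.          0.          0.        ] [0.08951501 0.67205446 0.37258295] fwd [ 0.29425789 -0.07488607 -0.95278768] right [ 2.44649999e-01  9.69611239e-01 -6.50912504e-04] [0.1653456  0.65393094 0.24919846]
top 131.5 ((281.5769348144531, 201.8845977783203), (19.137157440185547, 8.59785270690918), 33.690067291259766) [[ 0.44374552 -0.0613283   0.02      ]]
scene 72.0 ((220.30189514160156, 208.4434051513672), (26.09850311279297, 9.47787857055664), 15.945395469665527) [[ 0.45524437 -0.06480688  0.02      ]]
[[0.44206144 0.05448347 0.03      ]]
[[0.42129587 0.17962006 0.032     ]]
```

jog_arm:
  deltas: "0.55 -1 0 0 0 0.13;0.55 -1 0 0 0 0.13;0.55 -1 0 0 0 0.13;0.55 -1 0 0 0 0.13;0.55 -1 0 0 0 0.13;0.55 -1 0 0 0 0.13;0.55 -1 0 0 0 0.13;0.55 -1 0 0 0 0.13;0.55 -1 0 0 0 0.13;0.55 -1 0 0 0 0.13;0.55 -1 0 0 0 0.13;0.55 -1 0 0 0 0.13;0.55 -1 0 0 0 0.13;0.55 -1 0 0 0 0.13;0.55 -1 0 0 0 0.13;0.55 -1 0 0 0 0.13;0.55 -1 0 0 0 0.13;0.55 -1 0 0 0 0.13;0.55 -1 0 0 0 0.13;0.55 -1 0 0 0 0.13;0.4 -1 0 0 0 0"
  gripper: 1

```text
invalid input
```

jog_arm:
  deltas: "0.55 -1 0 0 0 0.13;0.55 -1 0 0 0 0.13;0.55 -1 0 0 0 0.13;0.55 -1 0 0 0 0.13;0.55 -1 0 0 0 0.13;0.55 -1 0 0 0 0.13;0.55 -1 0 0 0 0.13;0.55 -1 0 0 0 0.13;0.55 -1 0 0 0 0.13;0.55 -1 0 0 0 0.13;0.55 -1 0 0 0 0.13;0.55 -1 0 0 0 0.13;0.55 -1 0 0 0 0.13;0.55 -1 0 0 0 0.13;0.55 -1 0 0 0 0.13;0.55 -1 0 0 0 0.13;0.55 -1 0 0 0 0.13;0.55 -1 0 0 0 0.13;0.55 -1 0 0 0 0.13;0.55 -1 0 0 0 0.13"
  gripper: 1

```text
time: 2.65
eef_pos: [0.3856, 0.2536, 0.25]
tcp_rot: [-0.006, 1.0, -0.0, -0.0]
contact_force: [0.2, -0.6, 0.4]
opening: 0.997
finger_force: 0.0
```

Run:
```python
from h import *
s=get_state(); print(s['time'],s['eef_pos'],s['tcp_rot'],s['opening'],np.abs(s['dq']).max())
c=shot('wrist','w1'); cv2.imwrite('pics/w1b.png',cv2.resize(c['color'],(800,600)))
```

```text
2.65 [0.38558497 0.25361931 0.25003348] [-6.34537013e-03  9.99979843e-01 -9.01274160e-05 -2.05535833e-04] 0.9969472246418136 0.4986760227568495
```

View pics/w1b.png

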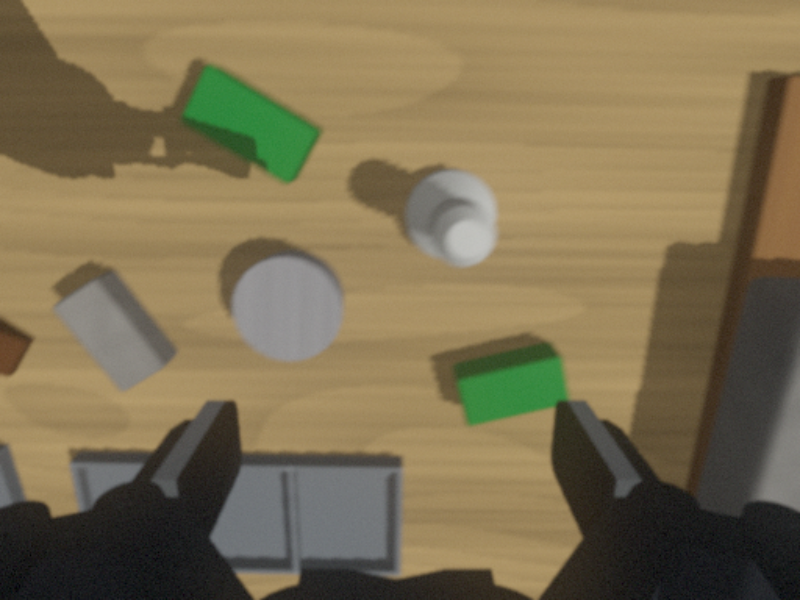

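Wrist view (800x600): muller foot (451,216) with its knob (466,240), tin (288,306), grey brick (116,328), green ones (252,124) and (511,384), tray3 at the bottom with its right end at x≈400.

```bash
cat >> h.py <<'E'
def rects(c,mask,roi,z,amin=150):
    "contours in roi (native px) -> minAreaRect in the world plane z"
    m=np.zeros(mask.shape,np.uint8); y0,y1,x0,x1=roi; m[y0:y1,x0:x1]=mask[y0:y1,x0:x1]
    out=[]
    for q in cv2.findContours(m,cv2.RETR_EXTERNAL,cv2.CHAIN_APPROX_NONE)[0]:
        if cv2.contourArea(q)<amin: continue
        w=ray(c,q.reshape(-1,2),z)[:,:2]*1000
        (cx,cy),(a,b),ang=cv2.minAreaRect(w.astype(np.float32))
        if a<b: a,b,ang=b,a,ang+90
        (ex,ey),er=cv2.minEnclosingCircle(w.astype(np.float32))
        out.append((cv2.contourArea(q),np.round([cx,cy],1),round(a,1),round(b,1),round((ang+90)%180-90,1),'circ',round(ex,1),round(ey,1),round(er,1)))
    return out
def greym(c,smax=60,vmin=70,vmax=256):
    h=cv2.cvtColor(c['color'],cv2.COLOR_BGR2HSV); return ((h[...,1]<smax)&(h[...,2]>vmin)&(h[...,2]<vmax)).astype(np.uint8)
E
python3 - <<'E'
from h import *
c=load('w1')
print('foot guess',ray(c,[(451/1.5625,216/1.5625)],.010),'knob',ray(c,[(466/1.5625,240/1.5625)],.09))
h=cv2.cvtColor(c['color'],cv2.COLOR_BGR2HSV)
for p in [(116,328),(288,306),(440,195),(466,240),(250,510),(600,200),(480,400)]: print(p,h[int(p[1]/1.5625),int(p[0]/1.5625)])
for z in (.014,.03,.032,.095): print(z,*rects(c,greym(c),(100,260,30,330),z),sep='\n')
E
```

```text
foot guess [[0.36228884 0.28999206 0.01      ]] knob [[0.36285667 0.29007447 0.09      ]]
(116, 328) [ 23  14 141]
(288, 306) [165   7 152]
(440, 195) [ 30  15 118]
(466, 240) [ 35   8 193]
(250, 510) [101  17 121]
(600, 200) [ 19  98 177]
(480, 400) [ 64 153 137]
0.014
(3035.0, array([447.1,  53.4]), 78.3, 55.6, 32.1, 'circ', 447.7, 52.5, 45.0)
(3924.0, array([427.9, 178.1]), 81.7, 78.0, -61.0, 'circ', 427.0, 177.8, 41.6)
(2876.5, array([363.3, 289.8]), 64.7, 62.1, 1.0, 'circ', 364.2, 290.9, 34.4)
0.03
(3035.0, array([440.9,  62.2]), 74.8, 53.1, 32.1, 'circ', 441.5, 61.4, 43.0)
(3924.0, array([422.5, 181.3]), 78.0, 74.5, -61.0, 'circ', 421.6, 181.1, 39.7)
(2876.5, array([360.9, 288.1]), 61.8, 59.4, 1.0, 'circ', 361.7, 289.1, 32.9)
0.032
(3035.0, array([440.1,  63.3]), 74.4, 52.8, 32.1, 'circ', 440.7, 62.5, 42.7)
(3924.0, array([421.8, 181.7]), 77.6, 74.1, -61.0, 'circ', 421.0, 181.5, 39.5)
(2876.5, array([360.5, 287.9]), 61.5, 59.0, 1.0, 'circ', 361.4, 288.9, 32.7)
0.095
(3035.0, array([415.7,  98. ]), 60.7, 43.1, 32.1, 'circ', 416.1, 97.3, 34.8)
(3924.0, array([400.7, 194.6]), 63.3, 60.4, -61.0, 'circ', 400.0, 194.4, 32.2)
(2876.5, array([350.7, 281.2]), 50.1, 48.1, 1.0, 'circ', 351.4, 282.0, 26.7)
```

jog_arm:
  deltas: "-0.6 0.9 -0.5 0 0 0;-0.55 0.9 -0.5 0 0 0;0 0 -1 0 0 0;0 0 -1 0 0 0;0 0 -1 0 0 0;0 0 -1 0 0 0;0 0 -1 0 0 0;0 0 -1 0 0 0;0 0 -1 0 0 0;0 0 -0.6 0 0 0;0 0 -0.5 0 0 0;0 0 0 0 0 0;0 0 0 0 0 0"

```text
time: 4.32
eef_pos: [0.363, 0.2906, 0.0689]
tcp_rot: [-0.006, 1.0, 0.0, 0.001]
contact_force: [-0.4, 0.1, 0.4]
opening: 1.001
finger_force: 0.0
```

jog_arm:
  deltas: "0 0 0 0 0 0;0 0 0 0 0 0;0 0 0 0 0 0;0 0 0 0 0 0;0 0 0 0 0 0;0 0 0 0 0 0"
  gripper: 0
  squeeze: 40

```text
time: 5.08
eef_pos: [0.3628, 0.2907, 0.0687]
tcp_rot: [-0.006, 1.0, 0.0, 0.0]
contact_force: [-1.4, 2.0, 2.9]
opening: 0.384
finger_force: 39.8
```

Run:
```python
from h import *
t=load('top')
# tray outlines in top at rim height; grown by half a pixel each side
for z in (.016,): print(*rects(t,greym(t,75,45),(140,185,195,330),z),sep='\n')
s=load('scene'); print('scene',*rects(s,greym(s,75,40),(200,290,170,350),.012),sep='\n')
```

```text
(1093.0, array([ 605.6, -140.4]), 178.9, 110.9, -85.8, 'circ', 607.8, -141.3, 100.9)
(1633.0, array([605.3, 129.6]), 263.3, 110.4, -90.0, 'circ', 605.3, 129.5, 138.8)
scene
(1999.0, array([ 607.2, -136.2]), 178.3, 114.9, -86.0, 'circ', 607.1, -136.3, 103.0)
(2646.5, array([607.3, 134.1]), 264.9, 114.9, 89.9, 'circ', 606.9, 132.5, 142.3)
(232.0, array([ 411.5, -184.5]), 74.5, 47.6, -11.2, 'circ', 411.4, -184.8, 39.8)
```

jog_arm:
  deltas: "0 0 1 0 0 0;0 0 1 0 0 0;0 0 1 0 0 0;0.93 -0.29 0 0 0 0;0.93 -0.29 0 0 0 0;0.93 -0.29 0 0 0 0;0.93 -0.29 0 0 0 0;0.93 -0.29 0 0 0 0;0.93 -0.29 0 0 0 0;0.93 -0.29 0 0 0 0;0.93 -0.29 0 0 0 0;0.93 -0.29 0 0 0 0;0.93 -0.29 0 0 0 0;0.93 -0.29 0 0 0 0;0.93 -0.29 0 0 0 0;0.93 -0.29 0 0 0 0;0 0 0 0 0 0;0 0 0 0 0 0"

```text
time: 7.32
eef_pos: [0.6039, 0.215, 0.1279]
tcp_rot: [-0.006, 1.0, 0.0, -0.001]
contact_force: [-0.2, -0.6, -4.5]
opening: 0.386
finger_force: 40.7
```

Run:
```python
from h import *
s=get_state(); print(s['time'],s['eef_pos'],s['opening'],s['contact_force'])
c=shot('wrist','w2'); a=cv2.resize(c['color'],(533,400)); b=cv2.resize(shot('scene','s2')['color'][150:300,160:360],(267,200)); 
o=np.zeros((400,800,3),np.uint8); o[:,:533]=a; o[:200,533:]=b; cv2.imwrite('pics/w2b.png',o)
```

```text
7.325 [0.60385454 0.21501692 0.1278802 ] 0.38634228658725445 [-0.23610589 -0.64523699 -4.47842732]
```

View pics/w2b.png

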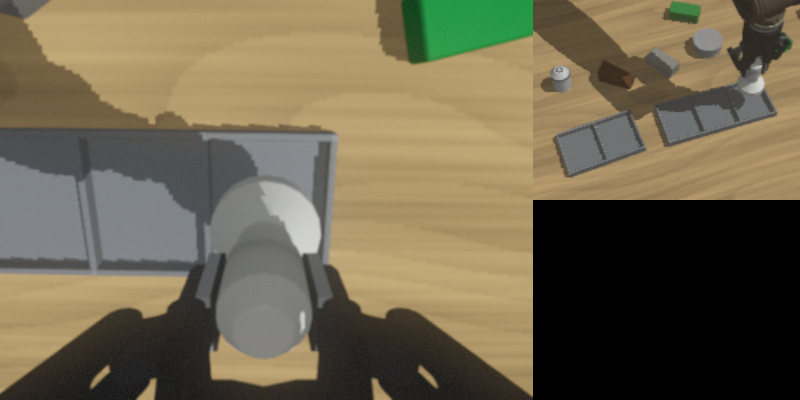

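The muller is upright in the grip, above the right-hand bay. I'll check tray3's near corner (336,133) and the far rim at the divider (90,270), both at 533-px scale.

Run:
```python
from h import *
c=load('w2'); k=512/533
print(ray(c,[(336*k,133*k),(208*k,138*k),(83*k,138*k),(93*k,271*k),(201*k,271*k)],.016).round(4))
```

```text
[[0.5537 0.2606 0.016 ]
 [0.558  0.1775 0.016 ]
 [0.5588 0.0956 0.016 ]
 [0.6562 0.0894 0.016 ]
 [0.655  0.1691 0.016 ]]
```

jog_arm:
  deltas: "0 0 -1 0 0 0;0 0 -1 0 0 0;0 0 -0.4 0 0 0;0 0 -0.2 0 0 0;0 0 -0.12 0 0 0;0 0 0 0 0 0;0 0 0 0 0 0"

```text
time: 8.3
eef_pos: [0.6048, 0.2151, 0.0746]
tcp_rot: [-0.006, 1.0, 0.0, 0.001]
contact_force: [-0.4, 0.1, -4.3]
opening: 0.388
finger_force: 40.7
```

jog_arm:
  deltas: "0 0 -0.08 0 0 0;0 0 -0.08 0 0 0;0 0 0 0 0 0;0 0 0 0 0 0"

```text
time: 8.8
eef_pos: [0.605, 0.2152, 0.0727]
tcp_rot: [-0.006, 1.0, 0.0, 0.001]
contact_force: [-3.0, -0.5, 5.1]
opening: 0.385
finger_force: 41.3
```

jog_arm:
  deltas: "0 0 0 0 0 0;0 0 0 0 0 0;0 0 0 0 0 0;0 0 0.5 0 0 0;0 0 1 0 0 0;0 0 1 0 0 0;0 0 1 0 0 0;-0.72 -0.98 0.3 0 0 0.56;-0.72 -0.98 0.3 0 0 0.56;-0.72 -0.98 0.3 0 0 0.56;-0.72 -0.98 0.3 0 0 0.56;-0.72 -0.98 0.3 0 0 0.56;-0.72 -0.98 0.3 0 0 0.56;-0.72 -0.98 0.3 0 0 0.56;-0.72 -0.98 0.3 0 0 0.56;-0.72 -0.98 0.3 0 0 0.56;-0.72 -0.98 0.3 0 0 0.56;0 0 0 0 0 0;0 0 0 0 0 0"
  gripper: 0.8

```text
time: 11.18
eef_pos: [0.4608, 0.0192, 0.2014]
tcp_rot: [-0.282, 0.959, -0.0, 0.001]
contact_force: [-0.3, -0.2, -0.5]
opening: 0.799
finger_force: 0.0
```

Run:
```python
from h import *
s=get_state(); print(s['time'],s['eef_pos'],s['opening'])
c=shot('wrist','w3'); a=cv2.resize(c['color'],(533,400)); b=cv2.resize(shot('scene','s3')['color'][150:300,160:360],(267,200)); 
o=np.zeros((400,800,3),np.uint8); o[:,:533]=a; o[:200,533:]=b; cv2.imwrite('pics/w3b.png',o)
for r in rects(c,greym(c,60,110),(0,384,0,512),.03,500): print(r)
```

```text
11.175 [0.46075043 0.01924723 0.20143129] 0.7989112649717729
(515.5, array([588.2, 191.1]), 40.4, 27.8, 12.1, 'circ', 586.9, 194.9, 20.7)
(8691.0, array([597.1,  97.7]), 192.0, 100.6, 90.0, 'circ', 575.1, 96.9, 98.7)
(4421.5, array([421.9, 183.7]), 74.4, 74.2, -2.2, 'circ', 421.7, 183.5, 37.9)
(3375.0, array([443.4,  57. ]), 74.2, 38.9, 32.0, 'circ', 443.3, 57.2, 40.6)
(12041.0, array([ 595.7, -114. ]), 132.1, 100.3, -86.0, 'circ', 594.3, -114.2, 81.8)
```

View pics/w3b.png

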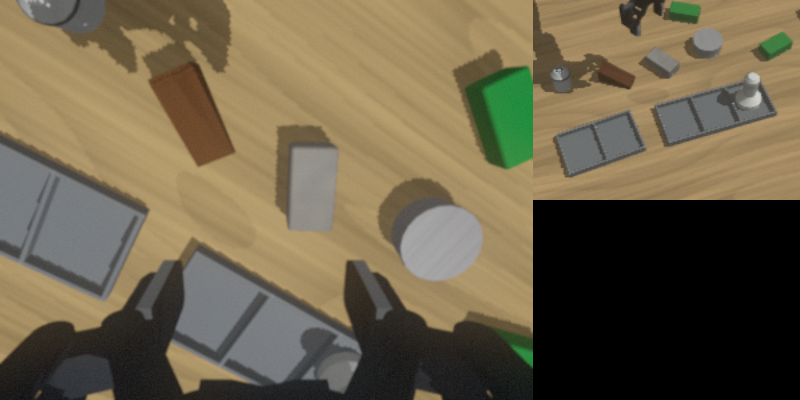

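View: the muller stands in its bay, the brick's top centre is at (313,187) and the wedge at (193,115), with its heel away from the trays. The brick measures 74x39 mm at yaw 32°, which agrees with its given size.

jog_arm:
  deltas: "-0.43 0.95 -0.6 0 0 0;-0.43 0.95 -0.6 0 0 0;0 0 -1 0 0 0;0 0 -1 0 0 0;0 0 -1 0 0 0;0 0 -1 0 0 0;0 0 -1 0 0 0;0 0 -1 0 0 0;0 0 -0.9 0 0 0;0 0 -0.4 0 0 0;0 0 -0.2 0 0 0;0 0 0 0 0 0;0 0 0 0 0 0"

```text
time: 12.9
eef_pos: [0.4437, 0.057, 0.0274]
tcp_rot: [-0.282, 0.959, -0.0, 0.001]
contact_force: [-0.5, -0.2, -0.8]
opening: 0.8
finger_force: 0.0
```

jog_arm:
  deltas: "0 0 0 0 0 0;0 0 0 0 0 0;0 0 0 0 0 0;0 0 0 0 0 0;0 0 1 0 0 0;0 0 1 0 0 0;0 0 1 0 0 0;1 -0.96 0 0 0 -0.61;1 -0.96 0 0 0 -0.61;1 -0.96 0 0 0 -0.61;1 -0.96 0 0 0 -0.61;1 -0.96 0 0 0 -0.61;1 -0.96 0 0 0 -0.61;1 -0.96 0 0 0 -0.61;1 -0.96 0 0 0 -0.61;0 0 0 0 0 0;0 0 0 0 0 0"
  gripper: 0
  squeeze: 40

```text
time: 15.02
eef_pos: [0.6017, -0.096, 0.0852]
tcp_rot: [-0.042, 0.999, 0.001, -0.002]
contact_force: [-0.1, -0.0, -2.5]
opening: 0.458
finger_force: 41.2
```

Run:
```python
from h import *
s=get_state(); print(s['time'],s['eef_pos'],s['tcp_rot'],s['opening'],s['contact_force'])
c=shot('wrist','w4'); cv2.imwrite('pics/w4b.png',cv2.resize(c['color'],(640,480)))
```

```text
15.025 [ 0.60171776 -0.09602152  0.08523191] [-4.22899700e-02  9.99103968e-01  6.62812707e-04 -1.54280140e-03] 0.4581505757224195 [-0.07059966 -0.04011502 -2.53009531]
```

View pics/w4b.png

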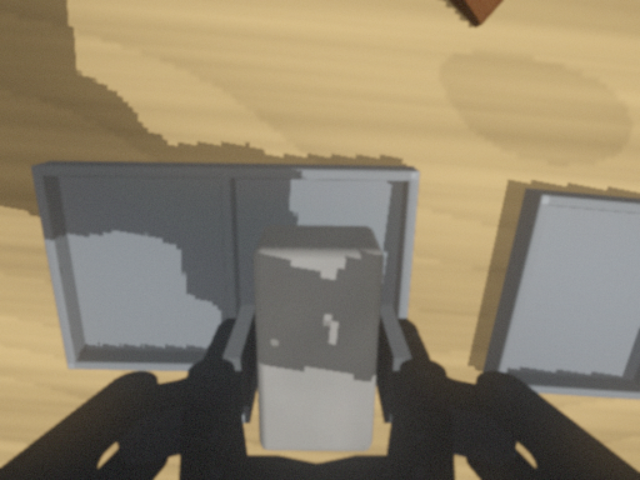

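Brick is aligned above the right bay of tray2. Outer rim corners are (36,168), (417,172) and (70,368); the divider's near end is at (235,180).

Run:
```python
from h import *
c=load('w4'); k=.8
P=ray(c,np.array([(36,168),(417,172),(70,368),(235,180)])*k,.016)[:,:2]; print(P.round(4))
a,b,d=P[:3]; print('yaw',np.degrees(np.arctan2(*(b-a)[::-1]))-90,'len',np.linalg.norm(b-a),np.linalg.norm(d-a)); ctr=(b+d)/2; u=(b-a)/np.linalg.norm(b-a)
print('ctr',ctr,'bay+',ctr+.0425*u,'bay-',ctr-.0425*u)
# brick near top edge at z: underside .0852-.0234 => top
zt=.0852-.0274+.03
print('brick near top corners',ray(c,np.array([(257,252),(384,250)])*k,zt))
```

```text
[[ 0.5611 -0.2263]
 [ 0.5487 -0.0561]
 [ 0.6646 -0.2201]
 [ 0.5592 -0.137 ]]
yaw 4.169539123096271 len 0.1706430235071887 0.10369243940029832
ctr [ 0.60666305 -0.1381311 ] bay+ [ 0.60357296 -0.09574359] bay- [ 0.60975314 -0.18051862]
brick near top corners [[ 0.56705617 -0.11752498  0.0878    ]
 [ 0.56326203 -0.08008113  0.0878    ]]
```

jog_arm:
  deltas: "0.05 0 -1 0 0 0;0 0 -1 0 0 0;0 0 -0.4 0 0 0;0 0 -0.15 0 0 0;0 0 -0.08 0 0 0;0 0 -0.07 0 0 0;0 0 0 0 0 0;0 0 0 0 0 0"

```text
time: 16.08
eef_pos: [0.6043, -0.0967, 0.0331]
tcp_rot: [-0.042, 0.999, -0.0, 0.0]
contact_force: [-0.2, -0.4, -3.2]
opening: 0.46
finger_force: 41.2
```

jog_arm:
  deltas: "0 0 -0.08 0 0 0;0 0 -0.06 0 0 0;0 0 0 0 0 0;0 0 0 0 0 0"

```text
time: 16.58
eef_pos: [0.6044, -0.0968, 0.0314]
tcp_rot: [-0.042, 0.999, -0.0, -0.0]
contact_force: [-2.7, 0.8, 4.9]
opening: 0.458
finger_force: 42.1
```

jog_arm:
  deltas: "0 0 0 0 0 0;0 0 0 0 0 0;0 0 0.5 0 0 0;0 0 0.8 0 0 0;0 0 1 0 0 0;0 0 1 0 0 0;0 0 1 0 0 0"
  gripper: 0.56

```text
time: 17.45
eef_pos: [0.6045, -0.0967, 0.1181]
tcp_rot: [-0.042, 0.999, -0.0, 0.001]
contact_force: [0.5, 0.2, -0.3]
opening: 0.555
finger_force: 0.0
```

Run:
```python
from h import *
c=load('w3'); im=c['color'].astype(int)
m=((im[...,2]-im[...,0]>30)&(im[...,1]<75)&(im[...,2]>60)).astype(np.uint8)
m=cv2.morphologyEx(m,cv2.MORPH_OPEN,np.ones((3,3),np.uint8))
for z in (0.005,.02,.039): print(z,rects(c,m,(50,165,130,235),z,300))
q=max(cv2.findContours(m[50:165,130:235].copy(),cv2.RETR_EXTERNAL,cv2.CHAIN_APPROX_SIMPLE)[0],key=cv2.contourArea)
for e in (2,3,4):
  p=cv2.approxPolyDP(q,e,True).reshape(-1,2)+[130,50]; print((p*533/512).astype(int).tolist(), ray(c,p,.0)[:,:2].round(3).tolist(), ray(c,p,.039)[:,:2].round(3).tolist())
```

```text
0.005 [(1960.0, array([443.5, -68.4]), 66.7, 43.2, 55.8, 'circ', 444.0, -69.6, 37.0)]
0.02 [(1960.0, array([441.2, -66.3]), 63.5, 41.1, 55.8, 'circ', 441.7, -67.4, 35.3)]
0.039 [(1960.0, array([438.3, -63.7]), 59.6, 38.6, 55.8, 'circ', 438.8, -64.7, 33.1)]
[[150, 80], [153, 87], [160, 91], [159, 94], [163, 98], [166, 95], [170, 96], [174, 104], [176, 102], [173, 100], [184, 94], [188, 107], [191, 106], [193, 112], [205, 120], [201, 123], [207, 122], [206, 129], [212, 129], [214, 137], [218, 133], [218, 130], [213, 128], [216, 127], [216, 120], [223, 131], [201, 73], [195, 70], [197, 64], [193, 61], [187, 61]] [[0.443, -0.108], [0.447, -0.104], [0.447, -0.097], [0.45, -0.096], [0.451, -0.091], [0.447, -0.09], [0.446, -0.087], [0.45, -0.081], [0.447, -0.08], [0.448, -0.083], [0.438, -0.078], [0.445, -0.07], [0.443, -0.068], [0.447, -0.063], [0.448, -0.051], [0.452, -0.052], [0.448, -0.049], [0.453, -0.047], [0.45, -0.042], [0.456, -0.037], [0.451, -0.036], [0.448, -0.037], [0.449, -0.042], [0.447, -0.04], [0.442, -0.043], [0.447, -0.033], [0.415, -0.073], [0.416, -0.079], [0.41, -0.08]
[... 993 characters left out ...]
, [0.442, -0.043], [0.447, -0.033], [0.41, -0.084]] [[0.437, -0.098], [0.444, -0.083], [0.44, -0.079], [0.443, -0.074], [0.433, -0.071], [0.439, -0.064], [0.441, -0.048], [0.445, -0.049], [0.442, -0.046], [0.446, -0.044], [0.444, -0.04], [0.448, -0.035], [0.444, -0.034], [0.443, -0.04], [0.436, -0.041], [0.44, -0.032], [0.408, -0.077]]
[[150, 80], [159, 94], [174, 104], [184, 94], [214, 137], [216, 120], [223, 131], [193, 61]] [[0.443, -0.108], [0.45, -0.096], [0.45, -0.081], [0.438, -0.078], [0.456, -0.037], [0.442, -0.043], [0.447, -0.033], [0.41, -0.084]] [[0.437, -0.098], [0.443, -0.087], [0.443, -0.074], [0.433, -0.071], [0.448, -0.035], [0.436, -0.041], [0.44, -0.032], [0.408, -0.077]]
```

jog_arm:
  deltas: "-0.75 0.2 0.45 0 0 0.93;-0.75 0.2 0.45 0 0 0.93;-0.75 0.2 0.45 0 0 0.93;-0.75 0.2 0.45 0 0 0.93;-0.75 0.2 0.45 0 0 0.93;-0.75 0.2 0.45 0 0 0.93;-0.75 0.2 0.45 0 0 0.93;-0.75 0.2 0.45 0 0 0.93;-0.75 0.2 0.45 0 0 0.93;0 0 0 0 0 0;0 0 0 0 0 0"
  gripper: 0.75

```text
time: 18.82
eef_pos: [0.4695, -0.0608, 0.1973]
tcp_rot: [-0.444, 0.896, -0.0, 0.0]
contact_force: [0.5, 0.4, -0.0]
opening: 0.748
finger_force: 0.0
```

Run:
```python
from h import *
s=get_state(); print(s['time'],s['eef_pos'],s['tcp_rot'],s['opening'])
c=shot('wrist','w5'); cv2.imwrite('pics/w5b.png',cv2.resize(c['color'],(640,480)))
d=load('w3'); k=512/533
A=ray(d,np.array([(153,82),(191,64)])*k,.039).mean(0); B=ray(d,np.array([(199,165),(234,152)])*k,.009).mean(0)
print('w3 heel,toe',A,B,np.linalg.norm((B-A)[:2]),np.degrees(np.arctan2((B-A)[1],(B-A)[0])))
```

```text
18.825 [ 0.46947957 -0.06075137  0.19733488] [-4.44367669e-01  8.95844352e-01 -3.65035416e-04  3.71021395e-04] 0.7480788713421647
w3 heel,toe [ 0.4242351  -0.08681048  0.039     ] [ 0.46932104 -0.02565678  0.009     ] 0.07597707916017632 53.600274761731725
```

View pics/w5b.png

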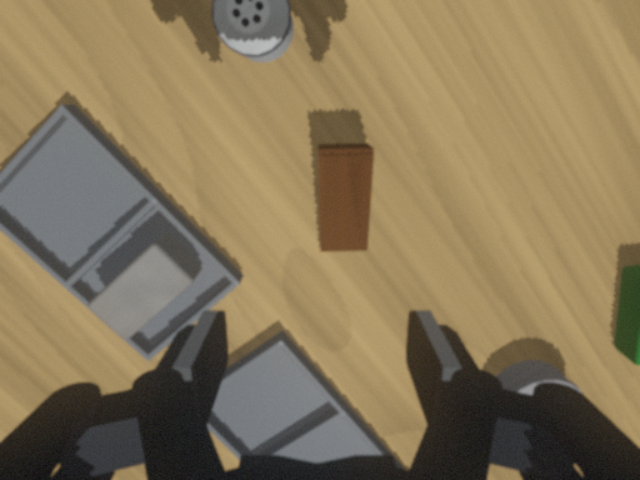

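Brick sits flat in tray2's right bay. The wedge has its heel edge at (319,152)-(372,150) and its toe at (320,250)-(367,249), at 640-px scale.

Run:
```python
from h import *
d=load('w5'); k=.8
H=ray(d,np.array([(319,151),(372,149)])*k,.039); T=ray(d,np.array([(320,250),(367,249)])*k,.009)
A,B=H.mean(0)[:2],T.mean(0)[:2]; u=(B-A)/np.linalg.norm(B-A)
print(H,T,'len',np.linalg.norm(B-A),'w',np.linalg.norm(H[0]-H[1]),np.linalg.norm(T[0]-T[1]),'yaw',np.degrees(np.arctan2(u[1],u[0])),'ctr',(A+B)/2,'grip',(A+B)/2-.018*u)
```

```text
[[ 0.4383941  -0.09944438  0.039     ]
 [ 0.41052972 -0.07991684  0.039     ]] [[ 0.48439907 -0.03710113  0.009     ]
 [ 0.45537953 -0.01609758  0.009     ]] len 0.07773604086286855 w 0.034025711441698 0.0358229402620223 yaw 54.24079630920143 ctr [ 0.4471756  -0.05813998] grip [ 0.43665676 -0.07274663]
```

jog_arm:
  deltas: "-0.82 -0.3 -0.6 0 0 0.12;-0.82 -0.3 -0.6 0 0 0.13;0 0 -1 0 0 0;0 0 -1 0 0 0;0 0 -1 0 0 0;0 0 -1 0 0 0;0 0 -1 0 0 0;0 0 -1 0 0 0;0 0 -0.8 0 0 0;0 0 -0.4 0 0 0;0 0 -0.25 0 0 0;0 0 0 0 0 0;0 0 0 0 0 0"

```text
time: 20.5
eef_pos: [0.4421, -0.0584, 0.0242]
tcp_rot: [-0.447, 0.894, -0.007, -0.006]
contact_force: [0.2, 0.5, 0.6]
opening: 0.752
finger_force: 0.0
```

Run:
```python
from h import *
s=get_state(); print(s['time'],s['eef_pos'],s['tcp_rot'],np.round(s['qpos'],3),np.round(s['dq'],3),s['contact_force'])
```

```text
20.5 [ 0.44209399 -0.05842524  0.0242314 ] [-0.44728041  0.89434338 -0.00705665 -0.00635325] [-0.35   0.117  2.256 -0.027  0.768 -2.828] [ 0.    -0.004  0.002  0.    -0.001  0.   ] [0.17021373 0.49312137 0.60076922]
```

Joint 6 is at its limit, so I'll go up and use the grasp turned by half a turn.

jog_arm:
  deltas: "0 0 1 0 0 0;0 0 1 0 0 0;0 0 1 0 0 0;0 0 1 0 0 0;0 0 1 0 0 -1;0 0 1 0 0 -1;0 0 0.5 0 0 -1;0 0 0 0 0 -1;0 0 0 0 0 -1;0 0 0 0 0 -1;0 0 0 0 0 -1;0 0 0 0 0 -1;0 0 0 0 0 -1;0 0 0 0 0 -1;0 0 0 0 0 -1;0 0 0 0 0 -1;0 0 0 0 0 -1;0 0 0 0 0 -1;0 0 0 0 0 -1;0 0 0 0 0 -1"

```text
time: 23.0
eef_pos: [0.4417, -0.0583, 0.1543]
tcp_rot: [0.331, 0.943, 0.0, -0.009]
contact_force: [-0.9, -0.1, -0.2]
opening: 0.749
finger_force: 0.0
```

jog_arm:
  deltas: "0 0 0 0 0 -1;0 0 0 0 0 -1;0 0 0 0 0 -1;0 0 0 0 0 -1;0 0 0 0 0 -1;0 0 0 0 0 -1;0 0 0 0 0 -1;0 0 0 0 0 -1;0 0 0 0 0 -1;0 0 0 0 0 -1;0 0 0 0 0 -1;0 0 0 0 0 -1;0 0 0 0 0 -1;0 0 0 0 0 -1;0 0 0 0 0 -1;0 0 0 0 0 -0.2;0 0 0 0 0 0;0 0 0 0 0 0"

```text
time: 25.25
eef_pos: [0.4416, -0.0583, 0.1538]
tcp_rot: [0.889, 0.457, 0.007, -0.007]
contact_force: [0.4, 0.8, 0.1]
opening: 0.755
finger_force: 0.0
```

```bash
cat >> h.py <<'E'
from scipy.spatial.transform import Rotation as Ro
def turn(yaw_deg):
    "rotvec (rows units, sum) from the present tool pose to tool-down with tool y at yaw"
    s=get_state(); y=np.radians(yaw_deg); yy=np.array([np.cos(y),np.sin(y),0]); zz=np.array([0,0,-1.]); xx=np.cross(yy,zz)
    D=Ro.from_matrix(np.c_[xx,yy,zz])*Ro.from_quat(s['tcp_rot']).inv()
    Y=Ro.from_quat(s['tcp_rot']).as_matrix()[:,1]
    print('t',s['time'],'pos',s['eef_pos'].round(4),'yaw now',np.degrees(np.arctan2(Y[1],Y[0])).round(2),'turn/0.1',(D.as_rotvec()*10).round(2),'q',np.round(s['qpos'],2))
E
python3 - <<'E'
from h import *
turn(-35.8)
E
```

```text
t 25.25 pos [ 0.4416 -0.0583  0.1538] yaw now -35.57 turn/0.1 [-0.18  0.06 -0.04] q [-0.37 -0.13  2.21  0.02  1.07  0.24]
```

jog_arm:
  deltas: "-0.25 -0.72 -0.5 -0.18 0.06 -0.04;0 0 -1 0 0 0;0 0 -1 0 0 0;0 0 -1 0 0 0;0 0 -1 0 0 0;0 0 -1 0 0 0;0 0 -0.6 0 0 0;0 0 -0.4 0 0 0;0 0 0 0 0 0;0 0 0 0 0 0"

```text
time: 26.5
eef_pos: [0.4371, -0.0729, 0.0242]
tcp_rot: [0.89, 0.455, 0.0, 0.0]
contact_force: [0.1, -0.2, -0.2]
opening: 0.754
finger_force: 0.0
```

jog_arm:
  deltas: "0 0 0 0 0 0;0 0 0 0 0 0;0 0 0 0 0 0;0 0 0 0 0 0;0 0 1 0 0 0;0 0 1 0 0 0;0 0 1 0 0 0;0.755 0.595 0 0 0 -0.93;0.755 0.595 0 0 0 -0.93;0.755 0.595 0 0 0 -0.93;0.755 0.595 0 0 0 -0.93;0.755 0.595 0 0 0 -0.93;0.755 0.595 0 0 0 -0.93;0.755 0.595 0 0 0 -0.93;0.755 0.595 0 0 0 -0.93;0.755 0.595 0 0 0 -0.93;0.755 0.595 0 0 0 -0.93;0 0 0 0 0 0;0 0 0 0 0 0"
  gripper: 0

```text
time: 28.88
eef_pos: [0.5866, 0.0462, 0.0828]
tcp_rot: [1.0, 0.008, -0.001, -0.0]
contact_force: [-0.5, -0.7, -0.6]
opening: 0.413
finger_force: 41.2
```

Run:
```python
from h import *
turn(-89); print(get_state()['opening'])
c=shot('wrist','w6'); cv2.imwrite('pics/w6b.png',cv2.resize(c['color'],(640,480)))
```

```text
t 28.875 pos [0.5866 0.0462 0.0828] yaw now -89.06 turn/0.1 [-0.   -0.02  0.01] q [-0.09  0.29  1.9  -0.    0.95  1.46]
0.4130289045649883
```

View pics/w6b.png

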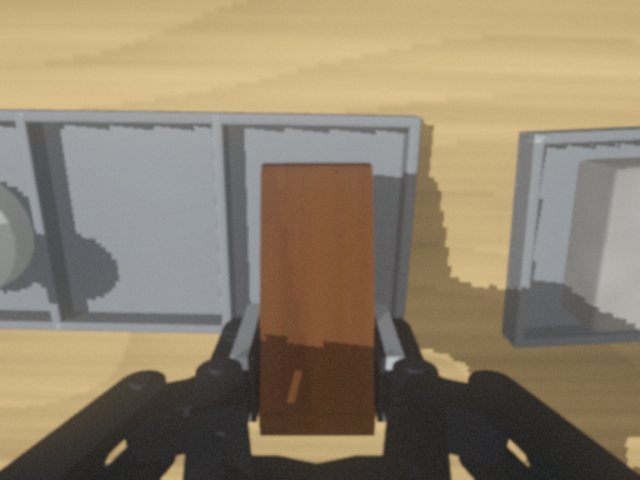

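The wedge is held level over tray3's end bay. I'll check the far rim: end corner (420,118), dividers (218,120) and (20,115), near divider end (225,325).

Run:
```python
from h import *
c=load('w6'); k=.8
P=ray(c,np.array([(420,118),(218,119),(20,115),(228,328),(57,326)])*k,.016)[:,:2]; print(P.round(4))
u=P[2]-P[0]; print('tray yaw',np.degrees(np.arctan2(u[1],u[0]))-90)
T=ray(c,np.array([(262,165),(371,165)])*k,.0828-.0242+.009); print('toe',T.round(4))
```

```text
[[0.6588 0.0026]
 [0.6569 0.0883]
 [0.6576 0.1734]
 [0.5573 0.0885]
 [0.5565 0.1741]]
tray yaw 0.39643671013693904
toe [[0.6448 0.0636 0.0676]
 [0.6454 0.0288 0.0676]]
```

jog_arm:
  deltas: "0 0 -1 0 0 0;0 0 -1 0 0 0;0 0 -0.4 0 0 0;0 0 -0.15 0 0 0;0 0 -0.1 0 0 0;0 0 -0.06 0 0 0;0 0 0 0 0 0;0 0 0 0 0 0"

```text
time: 29.92
eef_pos: [0.5878, 0.0463, 0.0298]
tcp_rot: [1.0, 0.008, 0.0, -0.0]
contact_force: [-0.1, 0.2, -0.8]
opening: 0.417
finger_force: 41.2
```

jog_arm:
  deltas: "0 0 -0.06 0 0 0;0 0 -0.05 0 0 0;0 0 0 0 0 0;0 0 0 0 0 0"

```text
time: 30.42
eef_pos: [0.5879, 0.0463, 0.0284]
tcp_rot: [1.0, 0.008, -0.0, 0.0]
contact_force: [-2.7, -0.1, 6.2]
opening: 0.413
finger_force: 41.9
```

jog_arm:
  deltas: "0 0 0 0 0 0;0 0 0 0 0 0;0 0 0.5 0 0 0;0 0 0.8 0 0 0;0 0 1 0 0 0;0 0 1 0 0 0;0 0 1 0 0 0;0 0 0.5 0 0 0"
  gripper: 0.53

```text
time: 31.42
eef_pos: [0.5884, 0.0463, 0.1257]
tcp_rot: [1.0, 0.008, 0.001, 0.0]
contact_force: [-0.2, 0.7, 0.3]
opening: 0.531
finger_force: 0.0
```

jog_arm:
  deltas: "-0.6 -0.985 0.3 0 0 0;-0.6 -0.985 0.3 0 0 0;-0.6 -0.985 0.3 0 0 0;-0.6 -0.985 0.3 0 0 0;-0.6 -0.985 0.3 0 0 0;-0.6 -0.985 0.3 0 0 0;-0.6 -0.985 0.3 0 0 0;-0.6 -0.985 0.3 0 0 0;-0.6 -0.985 0.3 0 0 0;-0.6 -0.985 0.3 0 0 0;-0.6 -0.985 0.3 0 0 0;-0.6 -0.985 0.3 0 0 0;-0.6 -0.985 0.3 0 0 0;-0.6 -0.985 0.3 0 0 0;0 0 0 0 0 0;0 0 0 0 0 0"
  gripper: 1

```text
time: 33.42
eef_pos: [0.4189, -0.2291, 0.2066]
tcp_rot: [1.0, 0.007, -0.0, -0.001]
contact_force: [0.1, 0.4, 0.2]
opening: 0.996
finger_force: 0.0
```

Run:
```python
from h import *
turn(-89); print(get_state()['opening'])
c=shot('wrist','w7'); a=cv2.resize(c['color'],(533,400)); b=cv2.resize(shot('scene','s7')['color'][150:300,160:360],(267,200)); 
o=np.zeros((400,800,3),np.uint8); o[:,:533]=a; o[:200,533:]=b; cv2.imwrite('pics/w7b.png',o)
```

```text
t 33.425 pos [ 0.4189 -0.2291  0.2066] yaw now -89.18 turn/0.1 [-0.01 -0.01  0.03] q [-0.71 -0.12  2.09  0.    1.17  0.84]
0.9956315034383528
```

View pics/w7b.png

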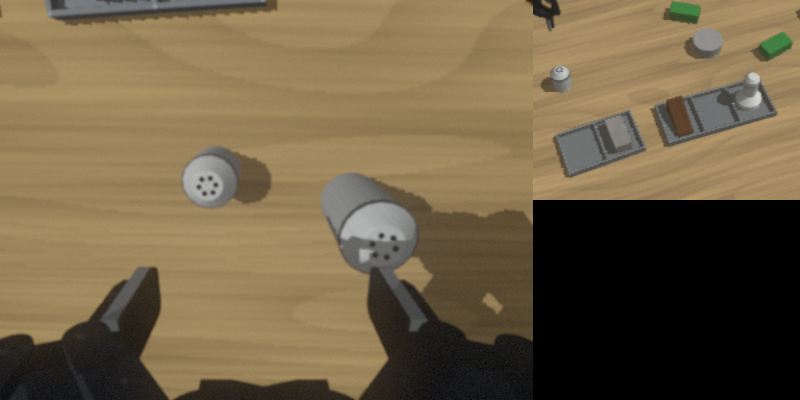

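Wedge and brick both sit in their bays. Short can: shoulder circle (210,180), holes (208,185). Tall can: shoulder circle (378,237), holes (384,247), at 533-px scale.

Run:
```python
from h import *
c=load('w7'); k=512/533
R=lambda p,z: ray(c,[(p[0]*k,p[1]*k)],z)[0][:2].round(4)
print('short',R((210,180.5),.048),R((208,185),.060),'d',R((182,180),.048)-R((238,180),.048))
print('tall',R((378,237),.093),R((384,247),.105),'d',R((340,237),.093)-R((417,237),.093))
m=greym(c,60,75)
for z in (.0,.048,.093): print(z,*rects(c,m,(130,280,160,420),z,400),sep='\n')
```

```text
short [ 0.423  -0.1864] [ 0.4225 -0.1865] d [-0.0007  0.0453]
tall [ 0.3949 -0.3121] [ 0.3927 -0.3128] d [-0.0008  0.0553]
0.0
(6288.0, array([ 358.5, -339.6]), 141.1, 78.5, 52.8, 'circ', 355.3, -338.1, 73.6)
(2468.5, array([ 413. , -181.6]), 60.5, 51.9, -47.3, 'circ', 413.8, -180.8, 30.9)
0.048
(6288.0, array([ 378.5, -323.6]), 120.6, 67.1, 52.8, 'circ', 375.8, -322.2, 62.9)
(2468.5, array([ 425.1, -188.5]), 51.7, 44.3, -47.3, 'circ', 425.8, -187.8, 26.4)
0.093
(6288.0, array([ 397.3, -308.5]), 101.3, 56.4, 52.8, 'circ', 395.0, -307.4, 52.8)
(2468.5, array([ 436.4, -195. ]), 43.4, 37.2, -47.3, 'circ', 437.0, -194.5, 22.2)
```

jog_arm:
  deltas: "0.1 1 -0.2 0 0 0;0.1 1 -0.2 0 0 0;0 0.13 -1 0 0 0;0 0 -1 0 0 0;0 0 -1 0 0 0;0 0 -1 0 0 0;0 0 -1 0 0 0;0 0 -1 0 0 0;0 0 -1 0 0 0;0 0 -0.7 0 0 0;0 0 -0.4 0 0 0;0 0 -0.1 0 0 0;0 0 0 0 0 0;0 0 0 0 0 0"
  gripper: 0.85

```text
time: 35.28
eef_pos: [0.424, -0.1872, 0.0359]
tcp_rot: [1.0, 0.007, 0.001, 0.0]
contact_force: [-0.6, 0.6, -0.2]
opening: 0.851
finger_force: 0.0
```

jog_arm:
  deltas: "0 0 0 0 0 0;0 0 0 0 0 0;0 0 0 0 0 0;0 0 0 0 0 0;0 0 1 0 0 0;0 0 1 0 0 0;0 0 1 0 0 0;0.93 0.03 0 0 0 0;0.93 0.03 0 0 0 0;0.93 0.03 0 0 0 0;0.93 0.03 0 0 0 0;0.93 0.03 0 0 0 0;0.93 0.03 0 0 0 0;0.93 0.03 0 0 0 0;0.93 0.03 0 0 0 0;0.93 0.03 0 0 0 0;0.93 0.03 0 0 0 0;0 0 0 0 0 0;0 0 0 0 0 0"
  gripper: 0

```text
time: 37.65
eef_pos: [0.6084, -0.1806, 0.0941]
tcp_rot: [1.0, 0.008, -0.001, -0.0]
contact_force: [0.3, 0.0, -1.7]
opening: 0.503
finger_force: 41.1
```

Run:
```python
from h import *
turn(-89); print(get_state()['opening'])
c=shot('wrist','w8'); cv2.imwrite('pics/w8b.png',cv2.resize(c['color'],(640,480)))
```

```text
t 37.65 pos [ 0.6084 -0.1806  0.0941] yaw now -89.13 turn/0.1 [-0.01 -0.02  0.02] q [-0.45  0.37  1.78 -0.    1.    1.11]
0.503404817180652
```

View pics/w8b.png

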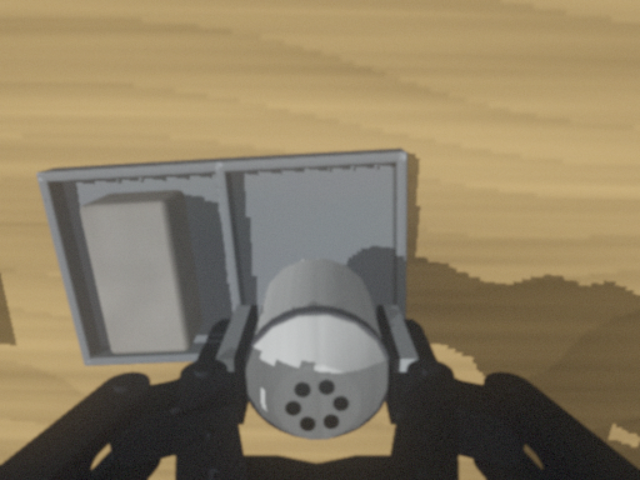

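The short can is centred over tray2's free bay (dividers at x≈225 and 405), and the brick lies flat in the other. Lowering now.

jog_arm:
  deltas: "0 0 -1 0 0 0;0 0 -1 0 0 0;0 0 -0.4 0 0 0;0 0 -0.15 0 0 0;0 0 -0.1 0 0 0;0 0 -0.06 0 0 0;0 0 0 0 0 0;0 0 0 0 0 0"

```text
time: 38.7
eef_pos: [0.6098, -0.1809, 0.0415]
tcp_rot: [1.0, 0.008, 0.0, 0.0]
contact_force: [-0.8, -0.3, -1.3]
opening: 0.499
finger_force: 41.1
```

jog_arm:
  deltas: "0 0 -0.06 0 0 0;0 0 -0.05 0 0 0;0 0 0 0 0 0;0 0 0 0 0 0"

```text
time: 39.2
eef_pos: [0.6098, -0.181, 0.0399]
tcp_rot: [1.0, 0.008, 0.0, -0.0]
contact_force: [-3.4, 1.2, 5.4]
opening: 0.501
finger_force: 41.7
```

jog_arm:
  deltas: "0 0 0 0 0 0;0 0 0 0 0 0;0 0 0.3 0 0 0;0 0 0.8 0 0 0;0 0 1 0 0 0;0 0 1 0 0 0;0 0 1 0 0 0"
  gripper: 0.66

```text
time: 40.08
eef_pos: [0.61, -0.181, 0.1232]
tcp_rot: [1.0, 0.008, 0.001, 0.0]
contact_force: [-0.1, 0.7, 0.2]
opening: 0.663
finger_force: 0.0
```

jog_arm:
  deltas: "-0.98 -0.6 0.35 0 0 0;-0.98 -0.6 0.35 0 0 0;-0.98 -0.6 0.35 0 0 0;-0.98 -0.6 0.35 0 0 0;-0.98 -0.6 0.35 0 0 0;-0.98 -0.6 0.35 0 0 0;-0.98 -0.6 0.35 0 0 0;-0.98 -0.6 0.35 0 0 0;-0.98 -0.6 0.35 0 0 0;-0.98 -0.6 0.35 0 0 0;-0.98 -0.6 0.35 0 0 0;0 0 0 0 0 0;0 0 0 0 0 0"
  gripper: 1

```text
time: 41.7
eef_pos: [0.394, -0.3127, 0.1979]
tcp_rot: [1.0, 0.007, 0.0, -0.0]
contact_force: [0.1, 0.5, 0.3]
opening: 0.998
finger_force: 0.0
```

Run:
```python
from h import *
turn(-89); print(get_state()['opening'])
c=shot('wrist','w9'); cv2.imwrite('pics/w9b.png',cv2.resize(c['color'],(640,480)))
```

```text
t 41.7 pos [ 0.394  -0.3127  0.1979] yaw now -89.16 turn/0.1 [-0.    0.    0.03] q [-0.87 -0.05  2.04  0.    1.15  0.68]
0.9983477105090913
```

View pics/w9b.png

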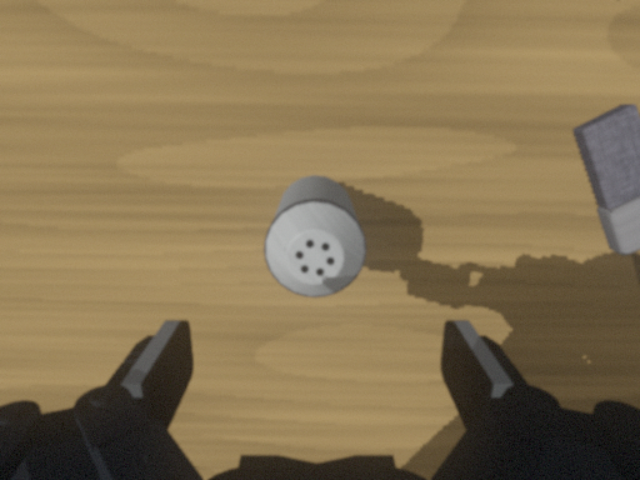

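The tall can's shoulder circle is at (315,249) and its holes at (315,257), centred between the fingers.

Run:
```python
from h import *
c=load('w9'); print(ray(c,[(315*.8,249*.8)],.093),ray(c,[(315*.8,257*.8)],.105))
```

```text
[[ 0.394094   -0.31273346  0.093     ]] [[ 0.39365003 -0.31279769  0.105     ]]
```

jog_arm:
  deltas: "0 0 -1 0 0 0;0 0 -1 0 0 0;0 0 -1 0 0 0;0 0 -1 0 0 0;0 0 -1 0 0 0;0 0 -0.9 0 0 0;0 0 -0.5 0 0 0;0 0 -0.2 0 0 0;0 0 0 0 0 0;0 0 0 0 0 0"

```text
time: 43.0
eef_pos: [0.3944, -0.3133, 0.0666]
tcp_rot: [1.0, 0.008, 0.0, 0.001]
contact_force: [0.4, 0.3, 0.3]
opening: 1.001
finger_force: 0.0
```

jog_arm:
  deltas: "0 0 0 0 0 0;0 0 0 0 0 0;0 0 0 0 0 0;0 0 0 0 0 0;0 0 0 0 0 0"
  gripper: 0
  squeeze: 50

```text
time: 43.62
eef_pos: [0.3942, -0.3129, 0.0665]
tcp_rot: [1.0, 0.008, 0.0, -0.0]
contact_force: [-1.0, 2.3, 6.2]
opening: 0.641
finger_force: 53.2
```

jog_arm:
  deltas: "0 0 1 0 0 0;0 0 1 0 0 0;0 0 1 0 0 0;0 0 1 0 0 0;0.46 0.965 0 0 0 0;0.46 0.965 0 0 0 0;0.46 0.965 0 0 0 0;0.46 0.965 0 0 0 0;0.46 0.965 0 0 0 0;0.46 0.965 0 0 0 0;0.46 0.965 0 0 0 0;0.46 0.965 0 0 0 0;0.46 0.965 0 0 0 0;0.46 0.965 0 0 0 0;0.46 0.965 0 0 0 0;0.46 0.965 0 0 0 0;0.46 0.965 0 0 0 0;0.46 0.965 0 0 0 0;0.46 0.965 0 0 0 0;0.46 0.965 0 0 0 0"

```text
time: 46.12
eef_pos: [0.5405, -0.0034, 0.1442]
tcp_rot: [1.0, 0.008, -0.001, -0.0]
contact_force: [-0.2, 0.3, -2.4]
opening: 0.642
finger_force: 53.9
```

jog_arm:
  deltas: "0.46 0.965 0 0 0 0;0.46 0.965 0 0 0 0;0.46 0.965 0 0 0 0;0.46 0.965 0 0 0 0;0.46 0.965 0 0 0 0;0.46 0.965 0 0 0 0;0.46 0.965 0 0 0 0;0 0 0 0 0 0;0 0 0 0 0 0"

```text
time: 47.25
eef_pos: [0.6055, 0.131, 0.1457]
tcp_rot: [1.0, 0.008, -0.0, 0.0]
contact_force: [0.9, 0.2, -3.7]
opening: 0.64
finger_force: 53.8
```

Run:
```python
from h import *
turn(-89); print(get_state()['opening'])
c=shot('wrist','w10'); a=cv2.resize(c['color'],(533,400)); b=cv2.resize(shot('scene','s10')['color'][150:300,160:360],(267,200)); 
o=np.zeros((400,800,3),np.uint8); o[:,:533]=a; o[:200,533:]=b; cv2.imwrite('pics/w10b.png',o)
```

```text
t 47.25 pos [0.6055 0.131  0.1457] yaw now -89.12 turn/0.1 [ 0.   -0.01  0.02] q [ 0.05  0.27  1.8  -0.    1.07  1.61]
0.6395602581300626
```

View pics/w10b.png

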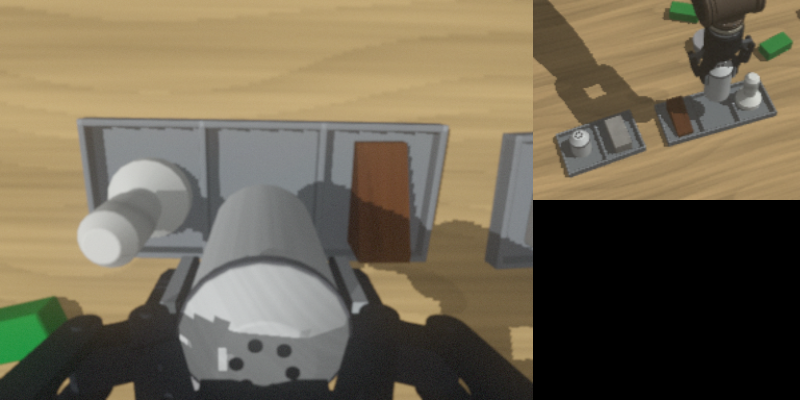

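The tall can hangs upright, centred between the dividers (x≈203 and 323) of the middle bay, with the muller and wedge clear on either side.

jog_arm:
  deltas: "0 0 -1 0 0 0;0 0 -1 0 0 0;0 0 -1 0 0 0;0 0 -0.4 0 0 0;0 0 -0.15 0 0 0;0 0 -0.08 0 0 0;0 0 -0.05 0 0 0;0 0 0 0 0 0;0 0 0 0 0 0"

```text
time: 48.48
eef_pos: [0.6058, 0.1311, 0.0727]
tcp_rot: [1.0, 0.008, 0.0, -0.0]
contact_force: [0.1, -0.4, -3.4]
opening: 0.644
finger_force: 53.9
```

jog_arm:
  deltas: "0 0 -0.06 0 0 0;0 0 -0.05 0 0 0;0 0 0 0 0 0;0 0 0 0 0 0"

```text
time: 48.98
eef_pos: [0.6057, 0.131, 0.0705]
tcp_rot: [1.0, 0.008, 0.0, -0.0]
contact_force: [-1.0, -1.0, 0.6]
opening: 0.643
finger_force: 54.0
```

Contact has just been made (Fz has risen from -3.4 to +0.6 N). One more small step, then release and go up.

jog_arm:
  deltas: "0 0 -0.03 0 0 0;0 0 0 0 0 0;0 0 0 0 0 0"

```text
time: 49.35
eef_pos: [0.6058, 0.1311, 0.0705]
tcp_rot: [1.0, 0.008, 0.0, -0.0]
contact_force: [-2.6, -0.8, 5.2]
opening: 0.64
finger_force: 54.7
```

jog_arm:
  deltas: "0 0 0 0 0 0;0 0 0 0 0 0;0 0 0 0 0 0;0 0 0.3 0 0 0;0 0 0.8 0 0 0;0 0 1 0 0 0;0 0 1 0 0 0;0 0 1 0 0 0;0 0 1 0 0 0;0 0 1 0 0 0;-0.8 0 1 0 0 0;-0.8 0 1 0 0 0;-1 0 0 0 0 0;-1 0 0 0 0 0;-1 0 0 0 0 0;-1 0 0 0 0 0;0 0 0 0 0 0;0 0 0 0 0 0"
  gripper: 0.78

```text
time: 51.6
eef_pos: [0.4942, 0.131, 0.2321]
tcp_rot: [1.0, 0.008, 0.001, -0.0]
contact_force: [0.8, -0.2, 0.0]
opening: 0.781
finger_force: 0.0
```

Run:
```python
from h import *
turn(-89)
w=shot('wrist','w11'); a=cv2.resize(w['color'],(400,300)); b=cv2.resize(shot('scene','s11')['color'][140:320,70:350],(800,514))[:500]
t=cv2.resize(shot('top','t11')['color'][130:250,160:400],(400,200))
cv2.imwrite('pics/w11b.png',b)
T=load('t11'); t0=load('top')
print('tin top before/after',rects(t0,greym(t0),(190,220,205,235),.032),rects(T,greym(T),(190,220,205,235),.032))
```

```text
t 51.6 pos [0.4942 0.131  0.2321] yaw now -89.14 turn/0.1 [-0.    0.01  0.02] q [ 0.06 -0.06  1.99  0.    1.21  1.62]
tin top before/after [(263.0, array([421.8, 179.3]), 73.0, 72.4, 46.9, 'circ', 420.5, 179.9, 38.0)] []
```

View pics/w11b.png

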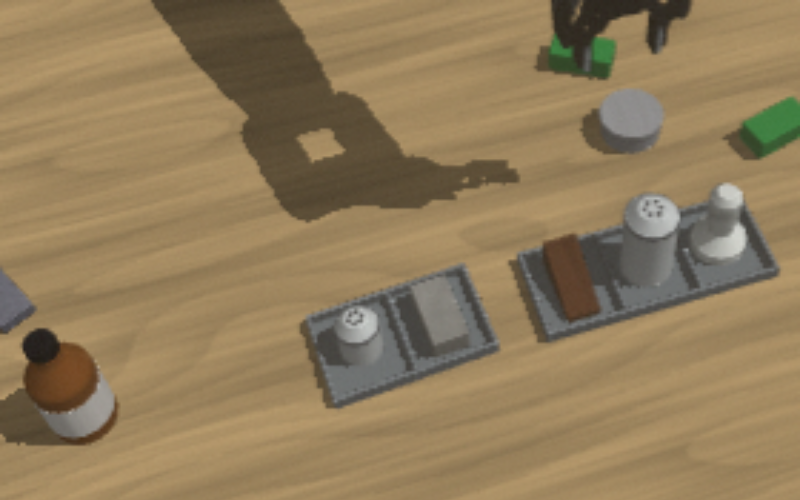

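The final picture shows all five pieces upright or flat in separate bays: short can (358,335), brick (438,315), wedge (570,277), tall can (650,240), muller (718,225). The tin (630,120) and bottle (70,385) stand where they were, and the gripper is clear, so I'm handing it in.

```bash
python3 -c "
from plant import ctrl; print(ctrl.sign_off())"
```

```text
the job is handed in; nothing more can be done
None
```

I handed the job in with all five pieces standing released in their own bays (muller, tall can and wedge in tray3; brick and short can in tray2) and the tin, bottle and slab untouched; sign-off returned no verdict.

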